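# Bin the power brick and stack the tote over it

## Task

Put the loose black power brick flat on the floor of the larger grey parts bin, lowering it rather than dropping it. Then lift the smaller tote by its grip, turn it half round so that it stacks on the bin instead of nesting inside, and set it level on top with all four lugs seated down in the bin's shallow saddles, without dropping it or pressing on the brick. Leave the bin where it stands and everything else on the bench undisturbed.

Things in the scene. Friction and masses are not known exactly. Their poses are not given: they have to be found in the camera images.
- bin: Larger grey open parts bin, loose, 0.6 kg, no handle: outside 172 (x) x 134 (y) x 60 mm high, walls 6 mm, floor 4 mm thick, inside 160 x 122 mm. Origin: centre of its underside, z up. End wall at +x low (34 mm, paper label), at -x full height. Each long side (y = +-64 mm) has four 18 mm wide openings in its top edge: two deep slots, two shallow saddles.
- bin_front (a point): Middle of the top edge of the bin's low end wall (83 mm from the bin's origin along its +x, 34 mm up).
- bin_slot (a point): Bottom of the bin's deep slot at x = +55, y = +64 mm, 20 mm above its underside. The deep slots are at x = +55 and x = -20 mm in both long sides.
- bin_saddle (a point): Bottom of the bin's shallow saddle at x = -55, y = +64 mm, 54 mm above its underside (6 mm below the top edge). The shallow saddles are at x = -55 and x = +20 mm in both long sides.
- tote: Smaller grey open carry tote with a square grip post on a bridge, loose, empty, about 0.3 kg: body 150 (x) x 114 (y) x 50 mm high. Origin: centre of its underside, z up. End wall at +x low (25 mm, paper label). Low ends at the same end: it nests in the bin; half turned, it stacks, its origin straight above the bin's, underside 54 mm above the bin's (play 3 mm in x, 4 mm in y).
- tote_front (a point): Middle of the top edge of the tote's low end wall (73 mm from the tote's origin along its +x, 25 mm up). At the start tote and bin both have their low ends away from the robot, within 25 degrees.
- tote_lug (a point): Underside of the tote's lug at x = +55, y = +62.5 mm. Four lugs, 12 mm wide (x) and 12 mm high, level with the tote's underside, stick out 11 mm from its long sides (to y = +-68 mm) at x = +55 and x = -20 mm. They drop into the deep slots when nesting, rest in the shallow saddles when stacked.
- tote_handle (a point): On the axis of the tote's grip, above the tote's origin and 86 mm above its underside. The grip is an upright square post, 24 x 24 mm (sides along the tote's x and y), from 62 to 98 mm above the underside, that can be taken across either pair of sides; it stands on a bridge 20 mm wide, 8 mm thick (its top at 62 mm) spanning the tote along y.
- brick: Black power brick, loose, no cable, about 0.25 kg, 90 (x) x 40 (y) x 28 mm high, lying flat. Origin: centre of its underside, z up.
- screwpot: Bystander: small screw jar, 38 mm across, 42 mm tall; origin at the centre of its underside.
- driver: Bystander: screwdriver, 140 mm long, lying on the bench; origin at the centre of its underside, handle to its -x.
- tape: Bystander: flat white ring (tape roll), 64 mm across, 18 mm high; origin at the centre of its underside.
- cleaner: Bystander: bottle, 54 mm across, 150 mm tall; origin at the centre of its underside.
- fan: Bystander: laptop cooling fan with copper fins, 74 x 58 x 12 mm, lying flat; origin at the centre of its underside.
- meter: Bystander: yellow hand-held meter, 150 x 78 x 34 mm, lying flat; origin at the centre of its underside.

How it is judged:
On the way:
1. the brick lies flat on the bin's floor, let go (x of brick in the frame of bin between -0.07 and 0.07 m and y of brick in the frame of bin between -0.05 and 0.05 m and z of brick in the frame of bin between -0.001 and 0.01 m and angle between brick's own z axis and vertical below 0.15 rad and contact force between brick and the fingers below 0.3 N and linear speed of brick below 0.03 m/s), for 0.2 s.
At the end, for the whole second after the job is handed in: Brick flat on the bin floor. Tote on the bin, low ends opposite, lugs in the shallow saddles: underside 51-57 mm above the bin's, origins within 6 mm (bin x) and 7 mm (bin y), yaw within 5 deg, level to 2 deg. Bin upright (1.7 deg), within 40 mm of its start. All at rest (x of brick in the frame of bin between -0.07 and 0.07 m and y of brick in the frame of bin between -0.05 and 0.05 m and z of brick in the frame of bin between -0.001 and 0.01 m and angle between brick's own z axis and vertical below 0.15 rad and x of tote in the frame of bin between -0.006 and 0.006 m and y of tote in the frame of bin between -0.007 and 0.007 m and z of tote in the frame of bin between 0.051 and 0.057 m and x of tote_front in the frame of bin below -0.06 m and angle between the x axis of tote and the x axis of bin, either way round below 0.09 rad and angle between the z axis of tote and the z axis of bin, either way round below 0.035 rad and angle between bin's own z axis and vertical below 0.03 rad and distance of bin from where it was at the start of the episode below 0.04 m and linear speed of each of tote, brick, bin below 0.02 m/s); the robot touches nothing.
It fails at once if the tote presses on the brick (over 2 N) (contact force between tote and brick above 2 N).
It fails at once if the brick is dropped (falls faster than 0.8 m/s, out of the fingers) (linear speed of brick above 0.8 m/s and contact force between brick and the fingers below 0.2 N).
It fails at once if the tote is dropped (falls faster than 0.8 m/s, out of the fingers) (linear speed of tote above 0.8 m/s and contact force between tote and the fingers below 0.2 N).
It fails at once if a bystander is moved by more than 40 mm (distance of any of screwpot, driver, tape, cleaner, fan, meter from where it was at the start of the episode above 0.04 m).
It also fails if it takes over 69 s, if anything falls off the work surface, if the arm or the gripper's body presses on something with over 40 N, if the wrist force passes 120 N, or if a joint passes its speed limit or range.

## Robot

A 6-joint arm with a two-finger parallel gripper is mounted at the origin on the work surface. World frame = base frame: x ahead of the robot, y to its left, z up, the work surface at z = 0. Lengths are in m, angles in rad, forces in N, time in s.
With the tool pointing down it reaches from about 0.375 to 0.9 m from the base axis. Payload 3.1 kg.
Tool frame: the origin (TCP) lies between the finger pads; the fingertips stand 17 mm ahead of it and the grasp point (between the pads) lies 2 mm behind it; z points along the fingers, y is the line along which they close (so a half turn about z gives the same grasp; the last joint's range is limited). The gripper opens to 85 mm and grips with 20 to 120 N. Pads are 22 mm wide; open, the fingers measure 114 mm over their backs; the gripper's body (76 mm by 85 mm) begins 54 mm behind the grasp point. The pads swing forward as they close: fully open they stand 13 mm farther back than shut.
Start: joints at [-1.429, 0.527, 1.433, -0, 1.181, -0.178], TCP at [0.197, -0.593, 0.227] pointing down, gripper open.
Joint ranges: [-3.08, 3.08], [-0.75, 2.2], [0.22, 2.44], [-1.43, 4.57], [0, 2.65], [-2.85, 2.85]. Speed limits (rad/s): [2.79, 2.79, 3.14, 3.14, 3.14, 3.14].

## Interface

Orientations are given as a unit quaternion [x, y, z, w].
In Python, from station import sense, vision, order gives the robot as it stands.
- The arm moves only by the shell command python3 -m crank 'ROWS' [OPENING] [FORCE]. ROWS is JSON, a list of rows, each an object with "dp": the shift along the world's x, y, z in units of 30 mm (1.0 is 30 mm), a list of three; "angular": the turn, a rotation vector about the world's x, y, z in degrees, a list of three. In form: [{"dp": [dx, dy, dz], "angular": [ax, ay, az]}, ...]. A call has 1 to 20 rows; each row shifts and turns the commanded pose from where the row before left it; what a row does not reach is not made up. A row lasts 1/10 s, in which the tool goes at most 50 mm and 8.59 degrees, less where a joint would pass 70% of its speed; a pose out of reach is approached as far as the arm can. A call is refused whole if a number of a shift passes 1 or a number of a turn 8.59, either way. A call with a gripper value outside its range is refused whole. OPENING is the closure, from 0 (fully open) to 1 (shut), set as the call begins (- or left out, the last holds). The fingers move at their own pace and stop on an object; FORCE is the grip in N (left out, the last holds). Time passes only in rows, so rows that do not move let the fingers close. It gives the time, the measured TCP pose, the force, the opening and the grip force at its end, in the units of the state.
- sense(): the state, without advancing time (a new reading comes with each control period).
- vision.snapshot(name): name is "scene" or "side" or "wrist"; returns a dict with "image" (400x640x3 uint8, blue, green, red), "range_z" (400x640 float32, m along the optical axis (not along the pixel's ray), 0 where there is no reading), "mtx" (3x3 intrinsics, pixels), "pose" (4x4, takes a point from camera to world coordinates); the wrist camera has in their place "mount" (4x4, takes a point from camera to tool coordinates, whose origin is the TCP and whose axes are the flange's). Camera axes: x right, y down, z forward; pixel columns grow to the right and rows downward; lengths in m; the calibration is good to about 2 mm. A picture is of the moment at which its call begins: read the wrist's pose just before it.
- order.sign_off(): hands the job in; it is judged then, once.
The state is a dict: "t": time; "q": joint angles; "qd": joint speeds; "tau": joint torques, N m; "tcp_pos": TCP position; "tool_rot": TCP orientation; "force": force on the tool from outside, world axes, zero at the start; "ft_torque": the same for the moment, N m; "finger_gap": opening from 0.0 (shut) to 1.0 (fully open); "gripper_force": force on a finger pad.
Only numpy, scipy, OpenCV 4.12 (cv2) and the standard library are available. Lean on these libraries where they do the work, as an engineer would, in place of code of your own. Each camera call takes 0.05 s, during which the arm holds its last target. There are 200 camera calls.

## Working session

There is one attempt and no reset: what is moved stays moved. The work goes in short steps, Python scripts to look and compute and a shell command to move; the robot and the scene stay as the last step left them, time stands still between calls to the robot, and variables do not carry over. Pictures are saved under pics/ and viewed, at most 10 in all, crops included, and the job is handed in when it is done.

```bash
ls; mkdir -p pics; python3 - <<'E'
from station import sense,vision
import cv2,numpy as np
s=sense();print(s['t'],s['tcp_pos'],s['tool_rot'],s['force'],s['finger_gap'])
for n in('scene','side'):
    d=vision.snapshot(n);cv2.imwrite(f'pics/{n}0.png',d['image']);np.savez(f'{n}0.npz',**d);print(n,d['pose'].round(3).tolist(),d['mtx'].round(1).tolist())
E
```

```text
pics
0.0 [ 0.19701684 -0.59235648  0.22642533] [ 9.87161520e-01  1.59721402e-01  2.25339995e-05 -1.09842606e-03] [ 0.08057017 -0.03987772 -0.44358405] 0.9993846031537338
scene [[-0.728, 0.491, -0.478, 1.221], [0.685, 0.542, -0.487, 0.611], [0.02, -0.682, -0.731, 1.083], [0.0, 0.0, 0.0, 1.0]] [[443.5, 0.0, 320.4], [0.0, 443.5, 192.6], [0.0, 0.0, 1.0]]
side [[-0.927, -0.268, 0.261, 0.336], [-0.374, 0.631, -0.68, 0.613], [0.018, -0.728, -0.686, 0.715], [0.0, 0.0, 0.0, 1.0]] [[384.0, 0.0, 320.8], [0.0, 384.0, 205.3], [0.0, 0.0, 1.0]]
```

View pics/scene0.png

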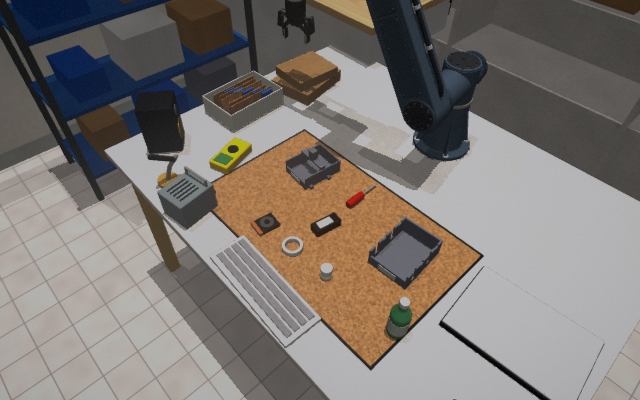

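View pics/side0.png

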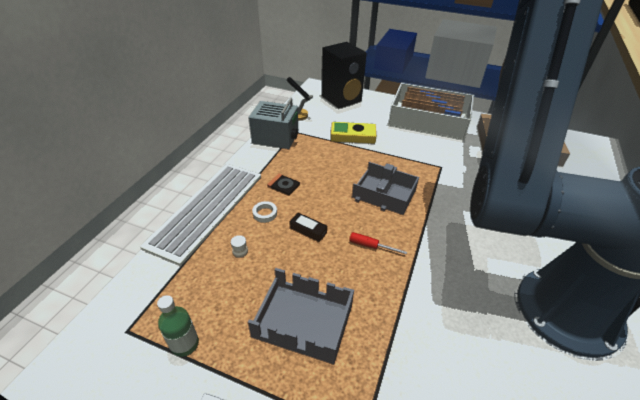

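The scene shows the tote at (313,165), the bin at (405,252), the brick at (325,223) and the driver at (360,195). In the side view the bin is at (303,313), the brick at (308,225) and the tote at (385,187). Next I'll build a point cloud from both views.

```bash
cat > h.py <<'E'
import numpy as np,cv2
def cloud(d,pose=None):
    z=d['range_z'];K=d['mtx'];v,u=np.nonzero(z>0);zz=z[v,u]
    c=np.stack([(u-K[0,2])*zz/K[0,0],(v-K[1,2])*zz/K[1,1],zz],1)
    T=d['pose'] if pose is None else pose
    return c@T[:3,:3].T+T[:3,3],d['image'][v,u].astype(int),np.stack([u,v],1)
def px(d,P):
    T=np.linalg.inv(d['pose']);c=T[:3,:3]@P+T[:3,3];p=d['mtx']@c;return p[:2]/p[2]
E
python3 - <<'E'
from h import *
ds=[dict(np.load(f'{n}0.npz')) for n in('scene','side')]
boxes={'bin':[(365,215,447,290),(240,262,362,362)],'tote':[(280,140,345,195),(348,158,424,216)],'brick':[(308,210,344,238),(286,208,330,243)],'driver':[(342,180,380,210),(345,230,410,260)],'tape':[(278,232,306,258),(248,198,280,224)],'pot':[(316,260,336,282),(228,233,250,258)],'fan':[(248,208,282,238),(266,172,302,196)],'meter':[(205,135,255,172),(328,118,380,145)],'cleaner':[(384,292,416,342),(154,292,200,358)]}
for k,b in boxes.items():
  Q=[]
  for d,(x0,y0,x1,y1) in zip(ds,b):
    P,c,uv=cloud(d);m=(uv[:,0]>x0)&(uv[:,0]<x1)&(uv[:,1]>y0)&(uv[:,1]<y1)
    if k in('bin','tote','brick'):
        sat=c.max(1)-c.min(1); m&=(sat<40)
    m&=(P[:,2]>(.006))&(P[:,2]<.3);q=P[m]
    # keep largest component on 4mm grid
    g=np.round(q[:,:2]/.004).astype(int);g-=g.min(0);im=np.zeros(g.max(0)+1,np.uint8);im[g[:,0],g[:,1]]=1
    im=cv2.dilate(im,np.ones((3,3),np.uint8));n,l,st,_=cv2.connectedComponentsWithStats(im);big=1+st[1:,4].argmax();q=q[l[g[:,0],g[:,1]]==big]
    r=cv2.minAreaRect((q[:,:2]*1000).astype(np.float32));print(k,len(q),np.round(r[0],1),np.round(r[1],1),round(r[2],1),'zmax',np.percentile(q[:,2],98).round(3));Q.append(q)
  q=np.vstack(Q);r=cv2.minAreaRect((q[:,:2]*1000).astype(np.float32));print('   both',np.round(r[0],1),np.round(r[1],1),round(r[2],1))
  np.save(k+'.npy',q)
E
```

```text
bin 1863 [511.7 244.4] [178.1 135.4] 3.7 zmax 0.062
bin 3398 [512.7 241.3] [172.5 137.3] 4.0 zmax 0.062
   both [511.9 242.7] [178.4 139.1] 4.5
tote 1176 [ 463.1 -198.6] [128.9 155.2] 84.1 zmax 0.096
tote 1806 [ 463.3 -202.2] [128.4 150.5] 85.1 zmax 0.098
   both [ 462.9 -200.8] [133.  154.9] 83.2
brick 397 [603.3   8.4] [41.3 88.6] 79.9 zmax 0.032
brick 617 [602.4   5.3] [42.9 90.7] 80.5 zmax 0.031
   both [602.5   6.5] [45.4 90.8] 79.9
driver 187 [425.8  -6.6] [ 36.  144.4] 88.3 zmax 0.028
driver 369 [425.6  -6. ] [139.2  24.1] 1.7 zmax 0.028
   both [425.8  -6.6] [ 36.  144.4] 88.3
tape 234 [730.7  -1.6] [67.8 59.5] 48.6 zmax 0.022
tape 295 [731.   -3.3] [62.8 62.7] 23.4 zmax 0.021
   both [730.4  -2.4] [65.5 64.7] 23.4
pot 198 [723.7 136.5] [36.6 35.2] 62.5 zmax 0.046
pot 298 [723.6 133.6] [34.2 36.1] 14.9 zmax 0.045
   both [724.2 135.4] [38.1 37.2] 62.5
fan 374 [ 741.6 -124.8] [64.  89.7] 80.4 zmax 0.018
fan 397 [ 736.6 -127.2] [60.3 78.3] 82.2 zmax 0.016
   both [ 741.6 -125. ] [64.4 89.7] 80.3
meter 839 [ 634.  -438.7] [154.8  93.5] 19.1 zmax 0.04
meter 874 [ 636.3 -445.3] [149.   83.5] 18.9 zmax 0.039
   both [ 634.1 -438.9] [153.1  95.7] 17.5
cleaner 771 [711.5 376.3] [47.5 61.9] 18.0 zmax 0.152
cleaner 1631 [700.2 377.7] [54.3 45.4] 59.7 zmax 0.151
   both [704.  377.3] [56.8 53.2] 39.5
```

```bash
A='x'; python3 -m crank '[{"dp":[0.5,0.9,0],"angular":[0,0,-1.2]},{"dp":[0.5,0.9,0],"angular":[0,0,-1.2]},{"dp":[0.5,0.9,0],"angular":[0,0,-1.2]},{"dp":[0.5,0.9,0],"angular":[0,0,-1.2]},{"dp":[0.5,0.9,0],"angular":[0,0,-1.2]},{"dp":[0.5,0.9,0],"angular":[0,0,-1.2]},{"dp":[0.6,0.8,0],"angular":[0,0,-1.2]},{"dp":[0.6,0.8,0],"angular":[0,0,-1.2]},{"dp":[0.6,0.8,0],"angular":[0,0,-1.2]},{"dp":[0.6,0.8,0],"angular":[0,0,-1.2]},{"dp":[0.6,0.8,0],"angular":[0,0,-1.2]},{"dp":[0.6,0.8,0],"angular":[0,0,-1.2]}]' 0
python3 -m crank '[{"dp":[0.6,0.8,0],"angular":[0,0,-1.2]},{"dp":[0.6,0.8,0],"angular":[0,0,-1.2]},{"dp":[0.6,0.8,0],"angular":[0,0,-1.2]},{"dp":[0.6,0.8,0],"angular":[0,0,-1.2]},{"dp":[0.6,0.8,0],"angular":[0,0,-1.2]},{"dp":[0.6,0.8,0],"angular":[0,0,-1.2]},{"dp":[0.6,0.8,0],"angular":[0,0,-1.2]},{"dp":[0.6,0.8,0],"angular":[0,0,-1.2]},{"dp":[0.6,0.8,0],"angular":[0,0,-1.2]},{"dp":[0.6,0.8,0],"angular":[0,0,-1.2]},{"dp":[0.6,0.8,0],"angular":[0,0,-1.2]},{"dp":[0.3,0.6,0],"angular":[0,0,-1.2]},{"dp":[0,0,0],"angular":[0,0,0]},{"dp":[0,0,0],"angular":[0,0,0]}]'
cat >> h.py <<'E'
from scipy.spatial.transform import Rotation as R
def wrist(name):
    from station import sense,vision
    s=sense();d=vision.snapshot('wrist');T=np.eye(4);T[:3,:3]=R.from_quat(s['tool_rot']).as_matrix();T[:3,3]=s['tcp_pos']
    d['pose']=T@d['mount'];cv2.imwrite(f'pics/{name}.png',d['image']);np.savez(name+'.npz',**d)
    x=T[:3,0];print('t',s['t'],'tcp',np.round(s['tcp_pos'],4),'yaw',np.degrees(np.arctan2(x[1],x[0])).round(2),'tilt',np.degrees(np.arccos(-T[2,2])).round(2),'F',np.round(s['force'],1),'gap',round(s['finger_gap'],3),'grip',s['gripper_force'],'q',np.round(s['q'],2))
    return d
E
python3 -c "
from h import *
d=wrist('w0');print(d['mount'].round(3))
P,c,uv=cloud(d);m=(P[:,2]>.015)&(P[:,2]<.05)&(np.hypot(P[:,0]-.603,P[:,1]-.007)<.08);q=P[m];print(m.sum(),cv2.minAreaRect((q[:,:2]*1000).astype(np.float32)),np.percentile(q[:,2],[50,98]),uv[m].min(0),uv[m].max(0))"
```

```text
t: 1.3
tcp_pos: [0.3955, -0.2858, 0.2272]
tool_rot: [0.999, 0.034, -0.0, -0.0]
force: [0.2, 1.0, 0.0]
finger_gap: 0.996
gripper_force: 0.0
t: 2.7
tcp_pos: [0.6015, -0.005, 0.2269]
tool_rot: [0.996, -0.09, -0.001, 0.0]
force: [0.3, -0.1, 0.3]
finger_gap: 0.999
gripper_force: 0.0
t 2.7 tcp [ 0.6015 -0.005   0.2269] yaw -10.34 tilt 0.09 F [ 0.3 -0.1  0.3] gap 0.999 grip 0.0 q [-0.19  0.5   1.49 -0.    1.15  1.56]
[[-0.    -0.952 -0.306  0.078]
 [ 1.    -0.    -0.    -0.   ]
 [ 0.    -0.306  0.952 -0.147]
 [ 0.     0.     0.     1.   ]]
2965 ((602.531005859375, 4.565296173095703), (39.75422286987305, 90.36650085449219), 80.13363647460938) [0.02800006 0.02963108] [289 128] [326 209]
```

```bash
python3 -m crank '[{"dp":[0.04,0.32,0],"angular":[0,0,0.4]},{"dp":[0,0,-0.9],"angular":[0,0,0]},{"dp":[0,0,-0.9],"angular":[0,0,0]},{"dp":[0,0,-0.9],"angular":[0,0,0]},{"dp":[0,0,-0.9],"angular":[0,0,0]},{"dp":[0,0,-0.9],"angular":[0,0,0]},{"dp":[0,0,-0.8],"angular":[0,0,0]},{"dp":[0,0,-0.6],"angular":[0,0,0]},{"dp":[0,0,-0.5],"angular":[0,0,0]},{"dp":[0,0,-0.3],"angular":[0,0,0]},{"dp":[0,0,-0.2],"angular":[0,0,0]},{"dp":[0,0,0],"angular":[0,0,0]},{"dp":[0,0,0],"angular":[0,0,0]}]'
python3 -m crank '[{"dp":[0,0,0],"angular":[0,0,0]},{"dp":[0,0,0],"angular":[0,0,0]},{"dp":[0,0,0],"angular":[0,0,0]},{"dp":[0,0,0],"angular":[0,0,0]},{"dp":[0,0,0],"angular":[0,0,0]},{"dp":[0,0,0],"angular":[0,0,0]},{"dp":[0,0,0],"angular":[0,0,0]},{"dp":[0,0,0],"angular":[0,0,0]}]' 1 40
```

```text
t: 4.05
tcp_pos: [0.6038, 0.0044, 0.021]
tool_rot: [0.996, -0.087, 0.001, 0.0]
force: [0.9, 0.5, 0.3]
finger_gap: 1.005
gripper_force: 0.0
t: 4.85
tcp_pos: [0.6036, 0.0044, 0.0212]
tool_rot: [0.996, -0.087, 0.0, 0.0]
force: [-1.0, 0.2, 5.4]
finger_gap: 0.439
gripper_force: 39.7
```

```bash
python3 -m crank '[{"dp":[0,0,0.3],"angular":[0,0,0]},{"dp":[0,0,0.6],"angular":[0,0,0]},{"dp":[0,0,0.8],"angular":[0,0,0]},{"dp":[0,0,0.8],"angular":[0,0,0]},{"dp":[0,0,0.8],"angular":[0,0,0]},{"dp":[0,0,0.8],"angular":[0,0,0]},{"dp":[0,0,0.8],"angular":[0,0,0]},{"dp":[0,0,0.8],"angular":[0,0,0]},{"dp":[-0.3,0.8,0],"angular":[0,0,1.4]},{"dp":[-0.3,0.8,0],"angular":[0,0,1.4]},{"dp":[-0.3,0.8,0],"angular":[0,0,1.4]},{"dp":[-0.3,0.8,0],"angular":[0,0,1.4]},{"dp":[-0.3,0.8,0],"angular":[0,0,1.4]},{"dp":[-0.3,0.8,0],"angular":[0,0,1.4]},{"dp":[-0.3,0.8,0],"angular":[0,0,1.4]},{"dp":[-0.3,0.8,0],"angular":[0,0,1.4]},{"dp":[-0.3,0.8,0],"angular":[0,0,1.4]},{"dp":[-0.3,0.6,0],"angular":[0,0,1.4]},{"dp":[0,0,0],"angular":[0,0,0]},{"dp":[0,0,0],"angular":[0,0,0]}]'
python3 -c "
from h import *
d=wrist('w1')
P,c,uv=cloud(d);m=(P[:,2]>.045)&(P[:,2]<.075)&(np.hypot(P[:,0]-.512,P[:,1]-.243)<.12);q=P[m];print(m.sum(),cv2.minAreaRect((q[:,:2]*1000).astype(np.float32)),np.percentile(q[:,2],[50,98]),uv[m].min(0),uv[m].max(0))"
```

```text
t: 6.85
tcp_pos: [0.5128, 0.2386, 0.1912]
tool_rot: [0.999, 0.035, -0.0, 0.0]
force: [-0.4, 0.3, -1.7]
finger_gap: 0.434
gripper_force: 40.5
t 6.85 tcp [0.5128 0.2386 0.1912] yaw 4.04 tilt 0.05 F [-0.4  0.3 -1.7] gap 0.434 grip 40.50092339515686 q [ 0.24  0.49  1.62 -0.    1.03  1.74]
2729 ((516.8789672851562, 241.53904724121094), (160.95123291015625, 134.63819885253906), 4.139199733734131) [0.05855762 0.06113456] [231  87] [396 262]
```

View pics/w1.png

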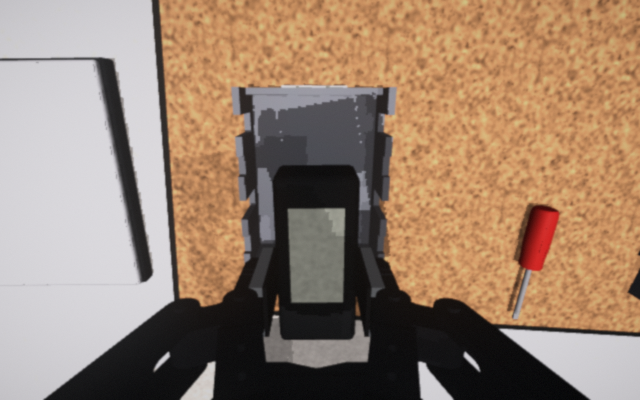

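The wrist view shows the held brick at (315,250) over the bin. The bin's low end, with its label, is at the top (315,90), and the brick is clear of the side walls. Lowering it now.

```bash
python3 -m crank '[{"dp":[-0.04,0.08,0],"angular":[0,0,0]},{"dp":[0,0,-0.6],"angular":[0,0,0]},{"dp":[0,0,-0.6],"angular":[0,0,0]},{"dp":[0,0,-0.6],"angular":[0,0,0]},{"dp":[0,0,-0.6],"angular":[0,0,0]},{"dp":[0,0,-0.6],"angular":[0,0,0]},{"dp":[0,0,-0.6],"angular":[0,0,0]},{"dp":[0,0,-0.6],"angular":[0,0,0]},{"dp":[0,0,-0.5],"angular":[0,0,0]},{"dp":[0,0,-0.3],"angular":[0,0,0]},{"dp":[0,0,-0.2],"angular":[0,0,0]},{"dp":[0,0,-0.15],"angular":[0,0,0]},{"dp":[0,0,-0.1],"angular":[0,0,0]},{"dp":[0,0,0],"angular":[0,0,0]},{"dp":[0,0,0],"angular":[0,0,0]}]'
```

```text
t: 8.4
tcp_pos: [0.5124, 0.241, 0.0283]
tool_rot: [0.999, 0.035, 0.0, -0.0]
force: [-0.3, 0.2, -2.5]
finger_gap: 0.439
gripper_force: 40.5
```

```bash
python3 -m crank '[{"dp":[0,0,-0.04],"angular":[0,0,0]},{"dp":[0,0,-0.04],"angular":[0,0,0]},{"dp":[0,0,0],"angular":[0,0,0]},{"dp":[0,0,0],"angular":[0,0,0]}]'
python3 -m crank '[{"dp":[0,0,-0.03],"angular":[0,0,0]},{"dp":[0,0,0],"angular":[0,0,0]},{"dp":[0,0,0],"angular":[0,0,0]}]'
```

```text
t: 8.8
tcp_pos: [0.5121, 0.2409, 0.0255]
tool_rot: [0.999, 0.035, 0.0, -0.0]
force: [0.3, -0.2, -2.3]
finger_gap: 0.435
gripper_force: 40.5
t: 9.1
tcp_pos: [0.5122, 0.241, 0.0253]
tool_rot: [0.999, 0.035, 0.0, -0.0]
force: [-1.5, -0.3, 4.8]
finger_gap: 0.438
gripper_force: 42.3
```

```bash
python3 -m crank '[{"dp":[0,0,0],"angular":[0,0,0]},{"dp":[0,0,0],"angular":[0,0,0]},{"dp":[0,0,0],"angular":[0,0,0]},{"dp":[0,0,0],"angular":[0,0,0]},{"dp":[0,0,0],"angular":[0,0,0]}]' 0.38
python3 -m crank '[{"dp":[0,0,0.2],"angular":[0,0,0]},{"dp":[0,0,0.5],"angular":[0,0,0]},{"dp":[0,0,0.8],"angular":[0,0,0]},{"dp":[0,0,1],"angular":[0,0,0]},{"dp":[0,0,1],"angular":[0,0,0]},{"dp":[0,0,1],"angular":[0,0,0]},{"dp":[0,0,1],"angular":[0,0,0]},{"dp":[0,0,1],"angular":[0,0,0]},{"dp":[0,0,1],"angular":[0,0,0]},{"dp":[0,0,0.5],"angular":[0,0,0]},{"dp":[0,0,0],"angular":[0,0,0]},{"dp":[0,0,0],"angular":[0,0,0]}]'
python3 -c "
from h import *
d=wrist('w2')
P,c,uv=cloud(d);g=np.hypot(P[:,0]-.512,P[:,1]-.243)
m=(P[:,2]>.045)&(P[:,2]<.075)&(g<.12);q=P[m];print(m.sum(),cv2.minAreaRect((q[:,:2]*1000).astype(np.float32)),np.percentile(q[:,2],[50,98]),uv[m].min(0),uv[m].max(0))
m=(P[:,2]>.026)&(P[:,2]<.042)&(g<.05);q=P[m];print('brick',m.sum(),cv2.minAreaRect((q[:,:2]*1000).astype(np.float32)),np.percentile(q[:,2],[5,50,98]))"
```

```text
t: 9.6
tcp_pos: [0.5121, 0.2409, 0.0245]
tool_rot: [0.999, 0.035, -0.0, 0.0]
force: [0.4, 0.0, 0.1]
finger_gap: 0.619
gripper_force: 0.0
t: 10.8
tcp_pos: [0.5116, 0.2408, 0.2645]
tool_rot: [0.999, 0.035, -0.0, 0.0]
force: [0.1, -0.7, 0.1]
finger_gap: 0.62
gripper_force: 0.0
t 10.8 tcp [0.5116 0.2408 0.2645] yaw 3.98 tilt 0.01 F [ 0.1 -0.7  0.1] gap 0.62 grip 0.0 q [ 0.24  0.41  1.54 -0.    1.2   1.74]
2791 ((511.227294921875, 241.13671875), (171.26974487304688, 134.22067260742188), 3.962221384048462) [0.05893232 0.06124841] [252  88] [381 240]
brick 2472 ((511.80462646484375, 241.28985595703125), (88.4820785522461, 40.0859489440918), 4.467704772949219) [0.03018519 0.03199479 0.03374521]
```

View pics/w2.png

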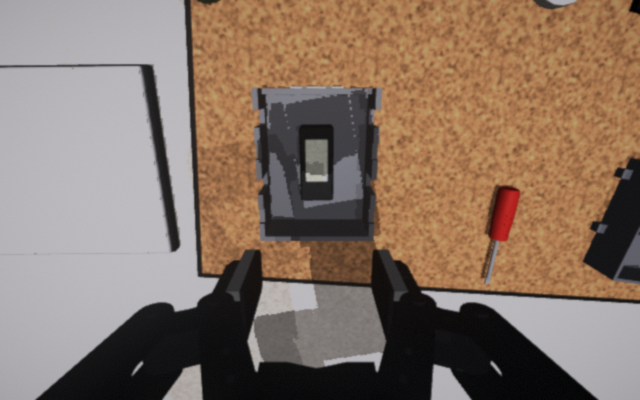

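The brick lies flat at (316,162) in the bin, whose high end is at (316,235); the tote's edge shows at right (615,220). Moving to the tote.

```bash
python3 -m crank '[{"dp":[-0.1,-0.9,0],"angular":[0,0,-0.6]},{"dp":[-0.1,-0.9,0],"angular":[0,0,-0.6]},{"dp":[-0.1,-0.9,0],"angular":[0,0,-0.6]},{"dp":[-0.1,-0.9,0],"angular":[0,0,-0.6]},{"dp":[-0.1,-0.9,0],"angular":[0,0,-0.6]},{"dp":[-0.1,-0.9,0],"angular":[0,0,-0.6]},{"dp":[-0.1,-0.9,0],"angular":[0,0,-0.6]},{"dp":[-0.1,-0.9,0],"angular":[0,0,-0.6]},{"dp":[-0.1,-0.9,0],"angular":[0,0,-0.6]},{"dp":[-0.1,-0.9,0],"angular":[0,0,-0.6]},{"dp":[-0.1,-0.9,0],"angular":[0,0,-0.6]},{"dp":[-0.1,-0.9,0],"angular":[0,0,-0.6]},{"dp":[-0.1,-0.9,0],"angular":[0,0,-0.6]},{"dp":[-0.1,-0.9,0],"angular":[0,0,-0.6]},{"dp":[-0.1,-0.9,0],"angular":[0,0,-0.6]},{"dp":[-0.1,-0.9,0],"angular":[0,0,-0.6]},{"dp":[0,-0.3,0],"angular":[0,0,0]},{"dp":[0,0,0],"angular":[0,0,0]},{"dp":[0,0,0],"angular":[0,0,0]}]' 0.38
python3 -c "
from h import *
d=wrist('w3')
P,c,uv=cloud(d);g=np.hypot(P[:,0]-.463,P[:,1]+.2)
for a,b,r,n in((.03,.054,.12,'body'),(.09,.105,.05,'post'),(.055,.07,.1,'bridge')):
  m=(P[:,2]>a)&(P[:,2]<b)&(g<r);q=P[m];print(n,m.sum(),cv2.minAreaRect((q[:,:2]*1000).astype(np.float32)),np.percentile(q[:,2],[5,50,98]),uv[m].min(0),uv[m].max(0))"
```

```text
t: 12.75
tcp_pos: [0.4636, -0.1989, 0.2638]
tool_rot: [0.999, -0.049, -0.001, -0.001]
force: [0.1, 0.4, -0.8]
finger_gap: 0.62
gripper_force: 0.0
t 12.75 tcp [ 0.4636 -0.1989  0.2638] yaw -5.62 tilt 0.15 F [ 0.1  0.4 -0.8] gap 0.62 grip 0.0 q [-0.63  0.32  1.68  0.    1.14  1.04]
body 2192 ((461.5800476074219, -207.7109375), (114.21913146972656, 150.38211059570312), 84.65633392333984) [0.03217269 0.04887538 0.05132705] [272  99] [378 229]
post 584 ((462.20379638671875, -207.71177673339844), (23.97041130065918, 23.9223575592041), 84.67486572265625) [0.09465339 0.09769133 0.09927604] [314 165] [338 189]
bridge 1370 ((463.0365295410156, -207.88601684570312), (108.20793914794922, 21.846345901489258), 85.33744812011719) [0.06016839 0.06185338 0.06343753] [276 160] [374 179]
```

View pics/w3.png

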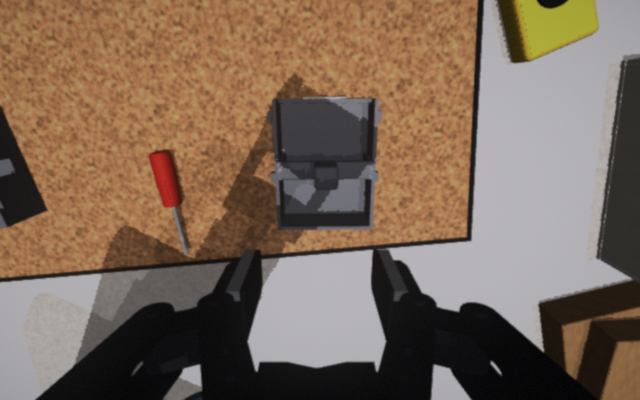

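The tote's post is at (326,177), with its low, labelled end at the top (325,98). Descending to the grip.

```bash
python3 -m crank '[{"dp":[-0.05,-0.29,0],"angular":[0,0,0.3]},{"dp":[0,0,-0.6],"angular":[0,0,0]},{"dp":[0,0,-0.8],"angular":[0,0,0]},{"dp":[0,0,-0.8],"angular":[0,0,0]},{"dp":[0,0,-0.8],"angular":[0,0,0]},{"dp":[0,0,-0.8],"angular":[0,0,0]},{"dp":[0,0,-0.8],"angular":[0,0,0]},{"dp":[0,0,-0.6],"angular":[0,0,0]},{"dp":[0,0,-0.4],"angular":[0,0,0]},{"dp":[0,0,-0.2],"angular":[0,0,0]},{"dp":[0,0,-0.1],"angular":[0,0,0]},{"dp":[0,0,0],"angular":[0,0,0]},{"dp":[0,0,0],"angular":[0,0,0]}]'
python3 -m crank '[{"dp":[0,0,0],"angular":[0,0,0]},{"dp":[0,0,0],"angular":[0,0,0]},{"dp":[0,0,0],"angular":[0,0,0]},{"dp":[0,0,0],"angular":[0,0,0]},{"dp":[0,0,0],"angular":[0,0,0]},{"dp":[0,0,0],"angular":[0,0,0]},{"dp":[0,0,0],"angular":[0,0,0]},{"dp":[0,0,0],"angular":[0,0,0]}]' 1 80
```

```text
t: 14.1
tcp_pos: [0.4631, -0.2091, 0.0883]
tool_rot: [0.999, -0.046, 0.001, 0.0]
force: [0.3, 0.3, -0.0]
finger_gap: 0.617
gripper_force: 0.0
t: 14.9
tcp_pos: [0.4628, -0.2088, 0.0883]
tool_rot: [0.999, -0.046, 0.0, 0.0]
force: [-0.9, 1.6, 5.5]
finger_gap: 0.245
gripper_force: 78.4
```

```bash
python3 -m crank '[{"dp":[0,0,0.1],"angular":[0,0,0]},{"dp":[0,0,0.2],"angular":[0,0,0]},{"dp":[0,0,0.4],"angular":[0,0,0]},{"dp":[0,0,0.6],"angular":[0,0,0]},{"dp":[0,0,0.6],"angular":[0,0,0]},{"dp":[0,0,0.6],"angular":[0,0,0]},{"dp":[0,0,0.6],"angular":[0,0,0]},{"dp":[0,0,0.6],"angular":[0,0,0]},{"dp":[0,0,0.6],"angular":[0,0,0]},{"dp":[0,0,0.4],"angular":[0,0,0]},{"dp":[0,0,0.2],"angular":[0,0,0]},{"dp":[0,0,0.1],"angular":[0,0,0]},{"dp":[0,0,0],"angular":[0,0,0]}]'
python3 -m crank '[{"dp":[0,0.1,0],"angular":[0,0,1]},{"dp":[0.05,0.3,0],"angular":[0,0,3]},{"dp":[0.05,0.5,0],"angular":[0,0,6]},{"dp":[0.05,0.5,0],"angular":[0,0,6]},{"dp":[0.05,0.5,0],"angular":[0,0,6]},{"dp":[0.05,0.5,0],"angular":[0,0,6]},{"dp":[0.05,0.5,0],"angular":[0,0,6]},{"dp":[0.05,0.5,0],"angular":[0,0,6]},{"dp":[0.05,0.5,0],"angular":[0,0,6]},{"dp":[0.05,0.5,0],"angular":[0,0,6]},{"dp":[0.05,0.5,0],"angular":[0,0,6]},{"dp":[0.05,0.5,0],"angular":[0,0,6]},{"dp":[0.05,0.5,0],"angular":[0,0,6]},{"dp":[0.05,0.5,0],"angular":[0,0,6]},{"dp":[0.05,0.5,0],"angular":[0,0,6]},{"dp":[0.05,0.5,0],"angular":[0,0,6]},{"dp":[0.05,0.5,0],"angular":[0,0,6]},{"dp":[0.05,0.5,0],"angular":[0,0,6]},{"dp":[0.05,0.5,0],"angular":[0,0,6]},{"dp":[0.05,0.5,0],"angular":[0,0,6]}]'
python3 -m crank '[{"dp":[0.05,0.5,0],"angular":[0,0,6]},{"dp":[0.05,0.5,0],"angular":[0,0,6]},{"dp":[0.05,0.5,0],"angular":[0,0,6]},{"dp":[0.05,0.5,0],"angular":[0,0,6]},{"dp":[0.05,0.5,0],"angular":[0,0,6]},{"dp":[0.05,0.5,0],"angular":[0,0,6]},{"dp":[0.05,0.5,0],"angular":[0,0,6]},{"dp":[0.05,0.5,0],"angular":[0,0,6]},{"dp":[0.05,0.5,0],"angular":[0,0,6]},{"dp":[0.05,0.5,0],"angular":[0,0,6]},{"dp":[0.05,0.3,0],"angular":[0,0,6]},{"dp":[0,0.2,0],"angular":[0,0,6]},{"dp":[0,0,0],"angular":[0,0,4]},{"dp":[0,0,0],"angular":[0,0,1]},{"dp":[0,0,0],"angular":[0,0,0]},{"dp":[0,0,0],"angular":[0,0,0]},{"dp":[0,0,0],"angular":[0,0,0]}]'
python3 - <<'E'
from h import *
from station import vision
d=wrist('w4')
P,c,uv=cloud(d)
for n in('scene','side'):
    e=vision.snapshot(n);cv2.imwrite(f'pics/{n}1.png',e['image']);np.savez(n+'1.npz',**e)
    P,c,uv=cloud(e);m=(P[:,2]>.1)&(P[:,2]<.185)&(np.hypot(P[:,0]-.512,P[:,1]-.241)<.11);q=P[m]
    print(n,m.sum(),cv2.minAreaRect((q[:,:2]*1000).astype(np.float32)),np.percentile(q[:,2],[1,50,99]))
E
```

```text
t: 16.2
tcp_pos: [0.4624, -0.2086, 0.2377]
tool_rot: [0.999, -0.046, -0.0, -0.0]
force: [-0.5, -0.7, -4.5]
finger_gap: 0.246
gripper_force: 78.8
t: 18.2
tcp_pos: [0.4904, 0.0741, 0.2367]
tool_rot: [0.595, 0.804, -0.001, -0.001]
force: [0.1, -1.0, -3.8]
finger_gap: 0.246
gripper_force: 78.8
t: 19.9
tcp_pos: [0.5075, 0.238, 0.2374]
tool_rot: [-0.032, 0.999, -0.0, -0.0]
force: [-1.1, -0.2, -3.6]
finger_gap: 0.244
gripper_force: 78.7
t 19.9 tcp [0.5075 0.238  0.2374] yaw -176.36 tilt 0.03 F [-1.1 -0.2 -3.6] gap 0.244 grip 78.74989628791809 q [ 0.24  0.43  1.58 -0.    1.13 -1.39]
scene 1505 ((506.4593200683594, 247.1532440185547), (158.07513427734375, 124.54515838623047), 2.308199644088745) [0.1491588  0.15569748 0.1843402 ]
side 4272 ((507.29022216796875, 243.5599822998047), (152.3008270263672, 126.0537338256836), 3.220167636871338) [0.15096093 0.15522475 0.1842672 ]
```

View pics/w4.png

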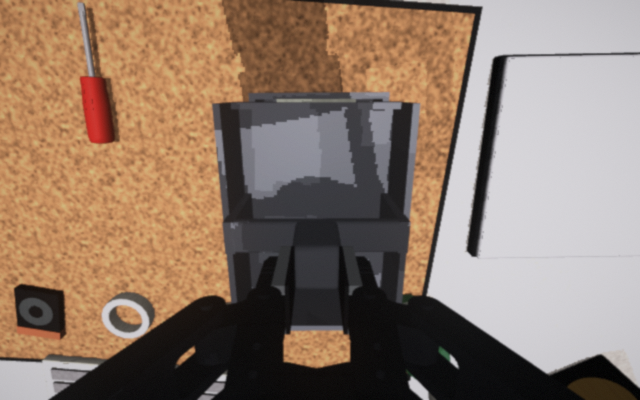

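View pics/side1.png

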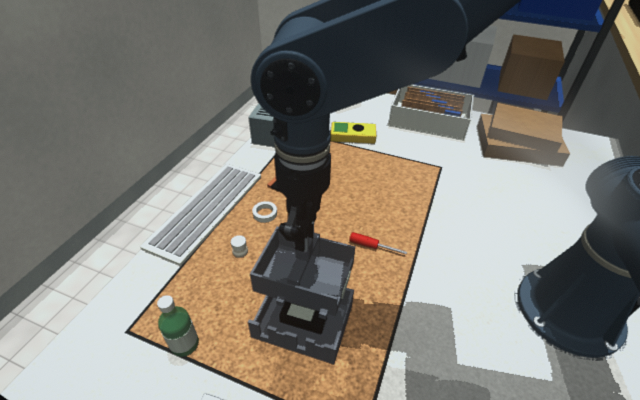

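Tote is level over the bin, low end (320,98 in the wrist view) now toward the robot and opposite the bin's. I'll check its pose in the hand.

```bash
python3 - <<'E'
from h import *
d=dict(np.load('w4.npz'));P,c,uv=cloud(d)
T=d['pose']@np.linalg.inv(d['mount']);L=(P-T[:3,3])@T[:3,:3]  # tool coords
m=(P[:,2]>.19)&(P[:,2]<.21)&(L[:,0]>.022)&(L[:,0]<.1)&(abs(L[:,1])<.08);l=L[m]*1000
r=cv2.minAreaRect(l[:,:2].astype(np.float32));print('tote rim in tool',r, cv2.boundingRect(l[:,:2].astype(np.float32)),np.percentile(l[:,2],[2,50,98]))
m=(P[:,2]>.165)&(P[:,2]<.183)&(L[:,0]>.06)&(L[:,0]<.1)&(abs(L[:,1])<.04);l=L[m]*1000
print('low wall x',np.percentile(l[:,0],[2,50,99]),np.percentile(P[m][:,2],[5,50,95]))
# bin upper rim & low wall still visible below
m=(P[:,2]>.05)&(P[:,2]<.07)&(np.hypot(P[:,0]-.511,P[:,1]-.241)<.12);print('bin',m.sum(),cv2.minAreaRect((P[m][:,:2]*1000).astype(np.float32)))
e=dict(np.load('side1.npz'));P,c,uv=cloud(e);m=(P[:,2]>.05)&(P[:,2]<.07)&(np.hypot(P[:,0]-.511,P[:,1]-.241)<.12);print('bin side',cv2.minAreaRect((P[m][:,:2]*1000).astype(np.float32)))
E
```

```text
tote rim in tool ((48.504180908203125, 0.4039115905761719), (53.02078628540039, 114.53935241699219), 0.03263094276189804) (22, -57, 54, 115) [36.98848433 38.80970779 47.03369231]
low wall x [71.43440494 73.84130779 76.78668863] [0.16971539 0.17390356 0.17519896]
bin 958 ((429.57928466796875, 236.0107421875), (8.299175262451172, 133.7128143310547), 3.6102142333984375)
bin side ((512.4090576171875, 241.54965209960938), (172.08473205566406, 135.45811462402344), 4.0077362060546875)
```

```bash
python3 -m crank '[{"dp":[0.06,0.05,0],"angular":[0,0,0.3]},{"dp":[0.055,0.045,0],"angular":[0,0,0]},{"dp":[0,0,-0.2],"angular":[0,0,0]},{"dp":[0,0,-0.4],"angular":[0,0,0]},{"dp":[0,0,-0.5],"angular":[0,0,0]},{"dp":[0,0,-0.5],"angular":[0,0,0]},{"dp":[0,0,-0.5],"angular":[0,0,0]},{"dp":[0,0,-0.3],"angular":[0,0,0]},{"dp":[0,0,-0.2],"angular":[0,0,0]},{"dp":[0,0,-0.1],"angular":[0,0,0]},{"dp":[0,0,0],"angular":[0,0,0]},{"dp":[0,0,0],"angular":[0,0,0]},{"dp":[0,0,0],"angular":[0,0,0]}]'
python3 - <<'E'
from h import *
from station import vision
d=wrist('w5');e=vision.snapshot('side');cv2.imwrite('pics/side2.png',cv2.resize(e['image'][210:370,220:390],None,fx=3.4,fy=3.4,interpolation=cv2.INTER_CUBIC))
E
```

```text
t: 21.35
tcp_pos: [0.5115, 0.2412, 0.1573]
tool_rot: [-0.035, 0.999, 0.0, 0.001]
force: [0.3, -0.4, -3.2]
finger_gap: 0.245
gripper_force: 78.7
t 21.35 tcp [0.5115 0.2412 0.1573] yaw -176.02 tilt 0.09 F [ 0.3 -0.4 -3.2] gap 0.245 grip 78.73775482177734 q [ 0.24  0.54  1.65 -0.    0.95 -1.4 ]
```

View pics/side2.png

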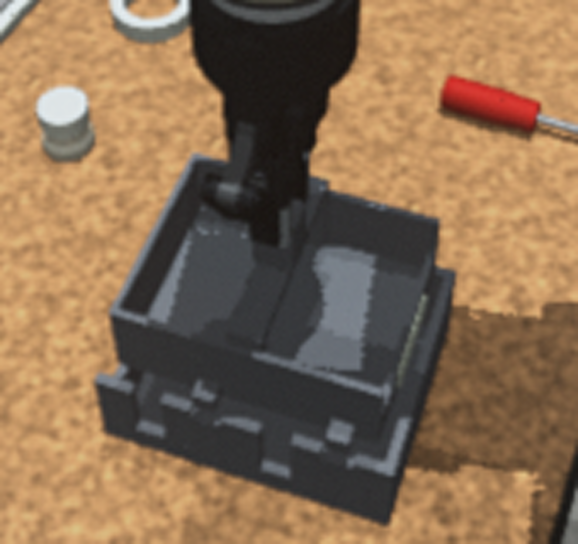

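The near lugs at (205,390) and (340,432) hang just above the bin's shallow saddles. Lowering slowly.

```bash
python3 -m crank '[{"dp":[0,0,-0.08],"angular":[0,0,0]},{"dp":[0,0,-0.08],"angular":[0,0,0]},{"dp":[0,0,-0.08],"angular":[0,0,0]},{"dp":[0,0,-0.08],"angular":[0,0,0]},{"dp":[0,0,-0.05],"angular":[0,0,0]},{"dp":[0,0,0],"angular":[0,0,0]},{"dp":[0,0,0],"angular":[0,0,0]},{"dp":[0,0,0],"angular":[0,0,0]}]'
python3 -m crank '[{"dp":[0,0,-0.04],"angular":[0,0,0]},{"dp":[0,0,-0.04],"angular":[0,0,0]},{"dp":[0,0,-0.03],"angular":[0,0,0]},{"dp":[0,0,0],"angular":[0,0,0]},{"dp":[0,0,0],"angular":[0,0,0]}]'
```

```text
t: 22.25
tcp_pos: [0.5112, 0.2411, 0.1456]
tool_rot: [-0.035, 0.999, 0.0, 0.0]
force: [-0.2, -0.0, -2.6]
finger_gap: 0.244
gripper_force: 78.8
t: 22.75
tcp_pos: [0.5111, 0.2409, 0.1425]
tool_rot: [-0.035, 0.999, -0.0, 0.0]
force: [-0.2, -0.9, 0.3]
finger_gap: 0.247
gripper_force: 79.1
```

```bash
python3 -m crank '[{"dp":[0,0,-0.02],"angular":[0,0,0]},{"dp":[0,0,0],"angular":[0,0,0]},{"dp":[0,0,0],"angular":[0,0,0]}]'
python3 -m crank '[{"dp":[0,0,0],"angular":[0,0,0]},{"dp":[0,0,0],"angular":[0,0,0]},{"dp":[0,0,0],"angular":[0,0,0]},{"dp":[0,0,0],"angular":[0,0,0]},{"dp":[0,0,0],"angular":[0,0,0]},{"dp":[0,0,0],"angular":[0,0,0]}]' 0.4
python3 -m crank '[{"dp":[0,0,0.2],"angular":[0,0,0]},{"dp":[0,0,0.4],"angular":[0,0,0]},{"dp":[0,0,0.8],"angular":[0,0,0]},{"dp":[0,0,0.8],"angular":[0,0,0]},{"dp":[0,0,0.8],"angular":[0,0,0]},{"dp":[0,0,0.8],"angular":[0,0,0]},{"dp":[0,0,0.8],"angular":[0,0,0]},{"dp":[0,0,0.5],"angular":[0,0,0]},{"dp":[0,0,0],"angular":[0,0,0]},{"dp":[0,0,0],"angular":[0,0,0]},{"dp":[0,0,0],"angular":[0,0,0]}]'
python3 - <<'E'
from h import *
from station import vision
d=wrist('w6');P,c,uv=cloud(d);g=np.hypot(P[:,0]-.511,P[:,1]-.241)
for a,b,r,n in((.095,.11,.11,'rim'),(.145,.16,.05,'post'),(.05,.066,.12,'binrim')):
  m=(P[:,2]>a)&(P[:,2]<b)&(g<r);q=P[m]
  if len(q)>5:
    A=np.c_[q[:,:2]-[.511,.241],np.ones(len(q))];f=np.linalg.lstsq(A,q[:,2],rcond=None)[0]
    print(n,len(q),cv2.minAreaRect((q[:,:2]*1000).astype(np.float32)),np.percentile(q[:,2],[5,50,98]),'slope deg',np.degrees(f[:2]).round(2))
e=vision.snapshot('side');cv2.imwrite('pics/side3.png',cv2.resize(e['image'][210:370,220:390],None,fx=3.4,fy=3.4,interpolation=cv2.INTER_CUBIC))
E
```

```text
t: 23.05
tcp_pos: [0.5112, 0.2408, 0.1423]
tool_rot: [-0.035, 0.999, -0.0, 0.0]
force: [-2.0, -3.2, 6.0]
finger_gap: 0.248
gripper_force: 79.8
t: 23.65
tcp_pos: [0.5111, 0.2411, 0.1415]
tool_rot: [-0.035, 0.999, 0.0, -0.0]
force: [-0.1, -0.2, 0.1]
finger_gap: 0.6
gripper_force: 0.0
t: 24.75
tcp_pos: [0.5103, 0.2409, 0.2938]
tool_rot: [-0.035, 0.999, -0.0, -0.001]
force: [-0.3, -0.0, -0.2]
finger_gap: 0.599
gripper_force: 0.0
t 24.75 tcp [0.5103 0.2409 0.2938] yaw -176.02 tilt 0.11 F [-0.3 -0.  -0.2] gap 0.599 grip 0.0 q [ 0.24  0.37  1.5  -0.    1.27 -1.4 ]
rim 1892 ((511.5303039550781, 241.36773681640625), (150.47708129882812, 114.4684066772461), 3.9844558238983154) [0.09637218 0.10361791 0.10547384] slope deg [-0.32 -0.02]
post 646 ((510.23638916015625, 241.47178649902344), (23.14579200744629, 23.446910858154297), 3.74365496635437) [0.14909534 0.15171004 0.15326671] slope deg [ 3.17 -0.03]
binrim 9703 ((511.607177734375, 241.2470703125), (170.70846557617188, 136.13648986816406), 3.920649290084839) [0.05678131 0.05815281 0.06404334] slope deg [-0.01  0.02]
```

View pics/side3.png

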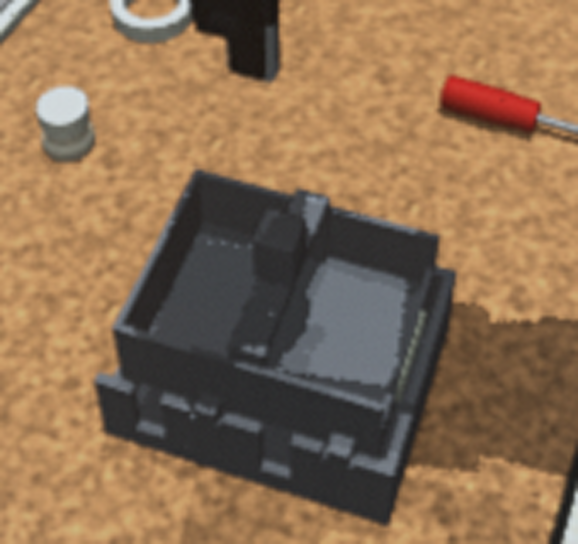

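The lugs at (205,408) and (340,448) sit down in the saddles. The tote's rim is level at 104 mm, and its centre and yaw match the bin's to better than 1 mm and 0.1°. The gripper is well clear, so I'm handing in.

```bash
python3 -c "
from station import order
print(order.sign_off())"
```

```text
the job is handed in; nothing more can be done
None
```

The job is handed in: the brick lies flat in the bin, and the half-turned tote is stacked level on top with its lugs in the saddles; the sign-off returned no verdict, and I did not re-measure the other items on the bench.

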